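# Unlock the plate press and press the sealing mat

## Task

Press the sealing mat onto the plate in the hand press: first slide the black lock grip on the press's deck all the way away from the robot and push it firmly, but without forcing it, against its hidden end stop. Then pull the lever by its bar all the way down to its stop, hold it there for a second, ease it slowly back up to the top (take two seconds or more, do not let it spring) and let go, leaving the lock at its stop and the things around undisturbed.

Things in the scene. Friction and masses are not known exactly. Their poses are not given: they have to be found in the camera images.
- press: White hand press, fixed, placed anew each time. Origin on the bench under the deck; x from its front (robot's side) to its back, y left, z up. Deck x -120..120, y -170..140 mm, top z 25 mm. Column and head (x -20..105, y -45..125) rise to z 205 mm over the plate nest. Lever on the outer left side, lock on the deck's right part (y -125 mm).
- lock_grip (a point): Middle of the black lock grip, an upright block 16 mm along the press's x, 30 mm along y, top 15 mm above this point, 58 mm above the bench; its foot (34 x 40 mm) below tops out at z 35 mm. Slides only along press x, 4 N friction, stays where left. Starts at press x -38..-10 mm; its hidden end stop (towards +x) lies anywhere from press x 20 to 36 mm, found only by feel.
- lock_mount (a joint): Yielding of the lock's rubber mounting along press x, in m: 0 at rest, positive when the grip is pushed to +x; 5 N per mm. At the end stop a push of 10 to 25 N (2 to 5 mm), held for a moment (0.2 s), is right; beyond 32 N (6.5 mm) either way it is overstrained. Mere sliding gives about 1 mm. The reading is noisy (about 2 mm).
- lever_grip (a point): Middle of the lever's black round bar, 18 mm thick, 78 mm long, parallel to press y, free at its left end; can be gripped from above, fingers closing along press x. It moves on a circle of radius 140 mm about lever_hinge: from there 140*cos(a) mm towards the press's -x and 140*sin(a) mm up, a = 0.61 - lever.
- lever_hinge (a point): Point on the lever's hinge axis (parallel to the press's y), level with the grip point along that axis: at press x 80, y 181, z 160 mm.
- lever (a joint): Lever angle in rad: 0 up at its rest stop (bar 240 mm above the bench), 1.15 at the lower stop (bar about 88 mm above the bench). A spring pulls it up: about 3 N at the bar at the top, 9 to 10 N at the bottom; let go at the bottom it flies up at over 2.5 rad/s. It must not rise faster than 1.8 rad/s.
- reagent: Amber bottle, radius 30 mm, 140 mm high, origin at the underside; leave alone.
- beaker: Glass beaker, radius 34 mm, 85 mm high, origin at the underside; leave alone.
- tip_box: Pipette tip box 122 x 82 x 57 mm, origin at the underside; leave alone.
- tube_rack: White tube rack 60 x 160 x 45 mm with small tubes, origin at the underside; leave alone.
- vial: Small capped vial, radius 12 mm, 42 mm high, standing on the press's deck, origin at the underside; leave alone.
- spare_plate: Spare microplate 86 x 128 x 16 mm lying on the bench left of the press, origin at the underside; leave alone.
- wash: White plastic bottle, radius 26 mm, 100 mm high, origin at the underside; leave alone.

How it is judged:
On the way, in this order (a step that is already met when the one before it is completed fails the run):
1. the lock grip is pushed home against its end stop with 10 N or more (value of joint lock_mount above 0.002 m and x of lock_grip in the frame of press above 0.018 m), for 0.15 s.
2. the lever is held down at its lower stop (value of joint lever above 1.09 rad), for 0.5 s.
At the end, for the whole second after the job is handed in: The lever is back up (within 0.06 rad of its rest stop) and the lock grip is still at its hidden end stop, within 5 mm (value of joint lever below 0.06 rad and horizontal distance between lock_pin and lock_end below 0.005 m and x of lock_grip in the frame of press above 0.016 m); the robot touches nothing.
It fails at once if the lock is overstrained at its stop (more than 32 N) (value of joint lock_mount above 0.0065 m or value of joint lock_mount below -0.0065 m).
It fails at once if the lever is pulled while the lock is not open (value of joint lever above 0.2 rad and x of lock_grip in the frame of press below 0.014 m).
It fails at once if the lever springs back faster than 1.8 rad/s (velocity of joint lever below -1.8 rad/s).
It fails at once if a thing standing around is moved by more than 20 mm (distance of any of reagent, beaker, tip_box, tube_rack, vial, spare_plate, wash from where it was at the start of the episode above 0.02 m).
It also fails if it takes over 58 s, if anything falls off the work surface, if the arm or the gripper's body presses on something with over 40 N, if the wrist force passes 120 N, or if a joint passes its speed limit or range.

## Robot

A 6-joint arm with a two-finger parallel gripper is mounted at the origin on the work surface. World frame = base frame: x ahead of the robot, y to its left, z up, the work surface at z = 0. Lengths are in m, angles in rad, forces in N, time in s.
With the tool pointing down it reaches from about 0.35 to 0.775 m from the base axis. Payload 5.5 kg.
Tool frame: the origin (TCP) lies midway between the tips of the shut fingers; the grasp point (between the pads) lies 19 mm behind it; z points along the fingers, y is the line along which they close (so a half turn about z gives the same grasp; the last joint's range is limited). The gripper opens to 85 mm and grips with 20 to 120 N. Pads are 22 mm wide; open, the fingers measure 114 mm over their backs; the gripper's body (76 mm by 85 mm) begins 54 mm behind the grasp point. The pads swing forward as they close: fully open they stand 13 mm farther back than shut.
Start: joints at [1.099, 0.313, 0.046, 1.304, 0, 1.431], TCP at [0.187, 0.544, 0.231] pointing down, gripper open.
Joint ranges: [-2.76, 2.76], [-0.86, 1.69], [-1.03, 1.26], [-2.2, 2.34], [-1.47, 1.5], [-3.14, 3.14]. Speed limits (rad/s): [2.57, 2.57, 3.14, 3.14, 3.14, 3.14].

## Interface

Orientations are given as a rotation vector (axis times angle).
In Python, from plant import robot gives the robot as it stands.
- The arm moves only by the tool apply_moves, never from a script. Its argument "plan" is a list of rows, each a list of 7 numbers: the shift along the tool's x, y, z in m, then the turn, a rotation vector about the tool's x, y, z in degrees, then the opening, from 0 (shut) to 1 (fully open). In form: [[dx, dy, dz, wx, wy, wz, grip], ...]. A call has 1 to 20 rows; each row is the pose to reach, as a shift and turn from the pose commanded when the call began, along the tool's axes at that moment; what a row does not reach only later rows make up. A row lasts 1/12 s, in which the tool goes at most 41.7 mm and 7.16 degrees, less where a joint would pass 70% of its speed; a pose out of reach is approached as far as the arm can. A call with a gripper value outside its range is refused whole. The fingers move at their own pace and stop on an object; "grip_force" is the grip in N (left out, the last holds). Time passes only in rows, so rows that repeat a pose let the fingers close. It gives the time, the measured TCP pose, the force, the opening and the grip force at its end, in the units of the state.
- robot.state(): the state, without advancing time (a new reading comes with each control period).
- robot.snapshot(name): name is "side" or "top" or "wrist"; returns a dict with "image" (480x640x3 uint8, red, green, blue), "z_map" (480x640 float32, m along the optical axis (not along the pixel's ray), 0 where there is no reading), "camera_matrix" (3x3 intrinsics, pixels), "dist" ([k1, k2, p1, p2, k3] as OpenCV has them; the pictures are not rectified), "rvec" (rotation vector, rad) and "tvec" (3), from world to camera coordinates, as OpenCV has them. Camera axes: x right, y down, z forward; pixel columns grow to the right and rows downward; lengths in m; the calibration is good to about 2 mm. A picture is of the moment at which its call begins.
- robot.job_done(): hands the job in; it is judged then, once.
The state is a dict: "time_s": time; "qpos": joint angles; "qd": joint speeds; "joint_torque": joint torques, N m; "position": TCP position; "orientation": TCP orientation; "ft_force": force on the tool from outside, world axes, zero at the start; "ft_torque": the same for the moment, N m; "grip_width": opening from 0.0 (shut) to 1.0 (fully open); "grip_force": force on a finger pad.
Only numpy, scipy, OpenCV 4.12 (cv2) and the standard library are available. Lean on these libraries where they do the work, as an engineer would, in place of code of your own. Each camera call takes 0.05 s, during which the arm holds its last target. There are 200 camera calls.

## Working session

There is one attempt and no reset: what is moved stays moved. The work goes in short steps, Python scripts to look and compute and a tool call to move; the robot and the scene stay as the last step left them, time stands still between calls to the robot, and variables do not carry over. Pictures are saved under pics/ and viewed, at most 10 in all, crops included, and the job is handed in when it is done.

Besides the shell and the picture viewer there is one more tool, called after "Call:" as name(argument=value, ...), one argument or row to a line, values as JSON. apply_moves: Moves the arm, as the interface text tells. Its arguments: {"type":"object","properties":{"plan":{"type":"array"},"grip_force":{"type":"number"}},"required":["plan"]}

```bash
mkdir -p pics; ls
cat > h.py <<'E'
import numpy as np, cv2
from plant import robot
def snap(n,f):
    s=robot.snapshot(n); cv2.imwrite(f'pics/{f}.png',s['image'][:,:,::-1]); np.savez(f'pics/{f}.npz',**s); return s
def cloud(s):
    K=s['camera_matrix'];z=s['z_map']
    v,u=np.mgrid[:480,:640]
    p=cv2.undistortPoints(np.stack([u,v],-1).reshape(-1,1,2).astype(float),K,s['dist']).reshape(480,640,2)
    P=np.dstack([p*z[...,None],z])
    R=cv2.Rodrigues(s['rvec'])[0]
    return (P-s['tvec'].ravel())@R
E
python3 - <<'E'
from h import *
for n in('top','side'):
    s=snap(n,n+'1'); R=cv2.Rodrigues(s['rvec'])[0]; print(n,-R.T@s['tvec'].ravel(),R[2])
print(robot.state())
E
```

```text
pics
top [ 0.32318395 -0.00850048  1.44626134] [ 0.09708341  0.00190412 -0.99527443]
side [ 0.28652697 -0.96312987  1.24640172] [ 0.11255328  0.65465125 -0.74750485]
{'time_s': 0.1, 'qpos': array([ 1.09939362e+00,  3.13932079e-01,  4.51061572e-02,  1.30361061e+00,
       -9.52767095e-06,  1.43121867e+00]), 'qd': array([ 0.00074268, -0.00154845, -0.00011305, -0.00031703, -0.00144326,
        0.00017355]), 'joint_torque': array([ 2.83096204e-03, -4.81723487e+01,  2.99245334e+01,  1.27376779e-02,
       -1.24047460e-04,  1.38458887e-06]), 'position': array([0.18710895, 0.54322555, 0.23049974]), 'orientation': array([-5.18761409e-01, -3.09797397e+00,  2.46125967e-03]), 'ft_force': array([ 0.50829088,  0.3807156 , -1.17156974]), 'ft_torque': array([-0.02204209,  0.01687294, -0.00788961]), 'grip_force': 0.0, 'grip_width': 1.0011943689107086}
```

View pics/top1.png

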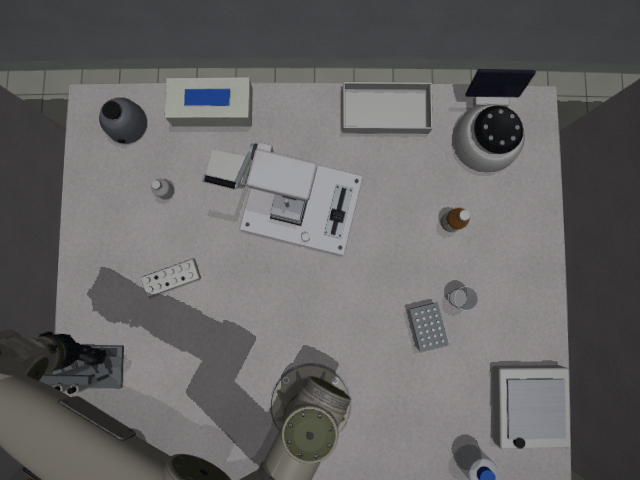

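View pics/side1.png

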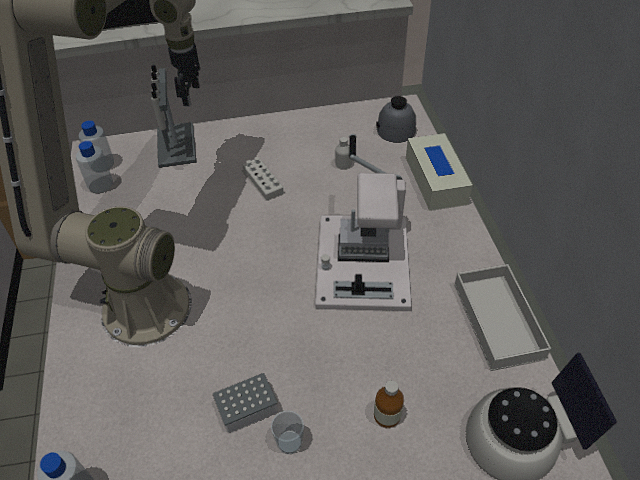

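The top view shows the press deck with corners near (255,150), (362,178), (345,254), (241,228). The lock grip is near (337,215), the vial at (305,236) and the lever bar at about (220,183). The side view shows the grip at (358,285), the bar at (352,146) and the wash bottle at (343,152) close behind the bar.

```bash
cat >> h.py <<'E'
def load(f): return dict(np.load(f'pics/{f}.npz'))
E
python3 - <<'E'
from h import *
T=load('top1');S=load('side1')
C=cloud(T);D=cloud(S)
for (u,v) in [(345,252),(242,227),(361,178),(337,215),(305,236),(220,183),(228,165),(160,187),(300,180),(458,218)]: print('top',u,v,C[v,u].round(4))
for (u,v) in [(358,285),(352,146),(343,152),(325,262),(380,200)]: print('side',u,v,D[v,u].round(4))
# deck
for nm,P,sl in(('top',C,(slice(130,270),slice(230,375))),('side',D,(slice(200,320),slice(305,420)))):
    Q=P[sl].reshape(-1,3)
    for lo,hi in((.018,.033),(.195,.215)):
        q=Q[(Q[:,2]>lo)&(Q[:,2]<hi)]
        if len(q)>20: print(nm,lo,len(q),cv2.minAreaRect((q[:,:2]*1000).astype(np.float32)),np.median(q[:,2]))
i=T['image'][130:270,190:375]
cv2.imwrite('pics/c1.png',cv2.resize(i[:,:,::-1],None,fx=4,fy=4,interpolation=cv2.INTER_CUBIC))
E
```

```text
top 345 252 [ 4.350e-01 -1.008e-01  3.000e-04]
top 242 227 [0.503  0.1958 0.0301]
top 361 178 [ 0.6498 -0.1466  0.0194]
top 337 215 [ 0.5325 -0.0741  0.0726]
top 305 236 [0.4741 0.0146 0.0654]
top 220 183 [0.5839 0.2208 0.2466]
top 228 165 [0.6895 0.2438 0.0097]
top 160 187 [0.6073 0.4194 0.086 ]
top 300 180 [0.6014 0.0259 0.2047]
top 458 218 [ 0.5191 -0.3985  0.1193]
side 358 285 [ 0.5309 -0.0897  0.0684]
side 352 146 [0.5836 0.218  0.2492]
side 343 152 [0.6043 0.4091 0.0694]
side 325 262 [0.4677 0.0078 0.0577]
side 380 200 [0.6169 0.0539 0.2047]
top 0.018 5338 ((653.5930786132812, 49.462158203125), (391.84075927734375, 376.8177795410156), 76.40766906738281) 0.024261578983998694
top 0.195 2473 ((622.2906494140625, 83.78130340576172), (185.68325805664062, 100.8285140991211), 76.37757873535156) 0.20341818655884325
side 0.018 5388 ((572.5619506835938, 26.890640258789062), (314.2730712890625, 240.41278076171875), 76.2780532836914) 0.02589025566375646
side 0.195 877 ((602.97705078125, 25.97899627685547), (71.27466583251953, 100.66183471679688), 74.84374237060547) 0.2046247871208259
```

View pics/c1.png

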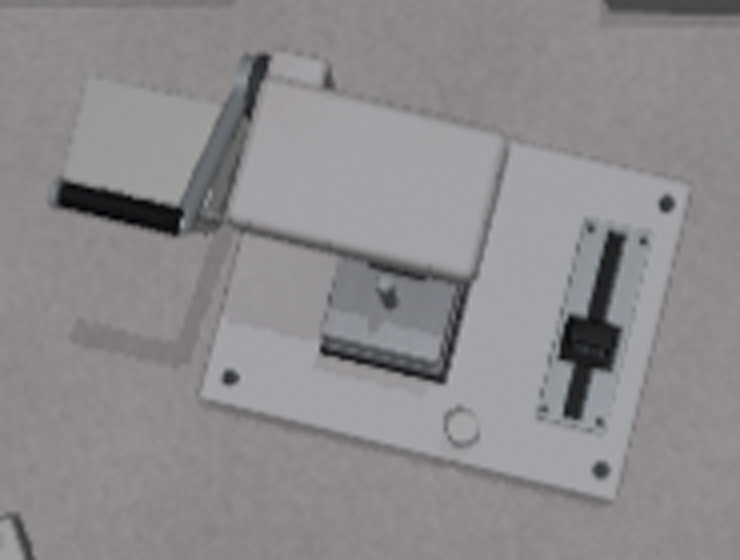

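The crop confirms the layout: lock grip near crop (590,342), lever bar from (55,193) to (180,222), hinge side toward the top. Next I refine the pose and work out the approach.

```bash
cat >> h.py <<'E'
from scipy.spatial.transform import Rotation as Rn
def delta(target,x_yaw_y=None,s=None):
    """tool-axis shift (mm) & rotvec (deg) to reach target TCP, tool down with tool y along press x"""
    s=s or robot.state(); R=Rn.from_rotvec(s['orientation'])
    d=R.inv().apply(np.array(target)-s['position'])
    best=None
    for sg in(1,-1):
        y=sg*np.array([np.cos(x_yaw_y),np.sin(x_yaw_y),0]); z=np.array([0,0,-1.]); x=np.cross(y,z)
        w=(R.inv()*Rn.from_matrix(np.column_stack([x,y,z]))).as_rotvec(degrees=True)
        print('shift mm',(d*1000).round(1),'rot',w.round(2))
E
python3 - <<'E'
from h import *
T=load('top1');S=load('side1');C=cloud(T);D=cloud(S)
yaw=np.radians(-13.72)
def topress(P,o,yaw):
    c,s=np.cos(yaw),np.sin(yaw); q=P[...,:2]-o; return np.stack([c*q[...,0]+s*q[...,1],-s*q[...,0]+c*q[...,1],P[...,2]],-1)
o=np.array([.5761,.0415])
for nm,P in(('top',C),('side',D)):
    for yw in(-13.0,-13.72,-14.4):
        Q=topress(P.reshape(-1,3),o,np.radians(yw))
        m=(Q[:,2]>.019)&(Q[:,2]<.032)&(abs(Q[:,0])<.14)&(Q[:,1]>-.19)&(Q[:,1]<.155)
        q=Q[m]*1000
        out=[]
        for a,b,lo,hi,f in((0,1,-160,100,np.min),(0,1,-160,-60,np.max),(1,0,-110,110,np.min),(1,0,-110,-60,np.max)):
            bins=np.arange(lo,hi,5);v=[];
            for t in bins:
                k=q[(q[:,b]>=t)&(q[:,b]<t+5),a]
                if len(k)>3: v.append((t,f(k)))
            v=np.array(v);p=np.polyfit(v[:,0],v[:,1],1);out.append((round(float(np.median(v[:,1])),1),round(float(np.degrees(p[0])),2)))
        print(nm,yw,out)
    Q=topress(P.reshape(-1,3),o,yaw)*1000
    m=(Q[:,2]>50)&(Q[:,2]<85)&(abs(Q[:,0])<60)&(Q[:,1]<-95)&(Q[:,1]>-160);print('lock',m.sum(),Q[m].min(0),Q[m].max(0))
    m=(Q[:,2]>225)&(Q[:,2]<260)&(abs(Q[:,0]+35)<40)&(Q[:,1]>130)&(Q[:,1]<240);print('bar',m.sum(),Q[m].min(0),Q[m].max(0),np.median(Q[m],0))
    m=(Q[:,2]>198)&(Q[:,2]<215)&(Q[:,0]>-60)&(Q[:,0]<130)&(Q[:,1]>-80)&(Q[:,1]<150);print('head',m.sum(),np.percentile(Q[m],[.5,99.5],axis=0))
print(Rn.from_rotvec(robot.state()['orientation']).as_matrix().round(3))
E
```

```text
top -13.0 [(-114.0, 0.57), (122.0, 0.56), (-167.1, -0.69), (141.5, -0.43)]
top -13.72 [(-113.7, -0.13), (123.6, -0.23), (-167.1, 0.03), (140.2, -0.34)]
top -14.4 [(-113.1, -0.7), (124.8, -0.83), (-167.2, 0.64), (139.2, -1.64)]
lock 81 [ -17.952695   -138.97784206   53.62040423] [   0.55947572 -107.81249672   78.17581657]
bar 294 [-41.22621579 133.28725098 226.20855042] [  1.94894498 222.66144073 252.58016555] [-30.67898363 172.01601533 244.89057337]
head 2377 [[-13.9180561  -39.35094063 198.1383882 ]
 [ 82.45870638 140.29798944 211.27381387]]
side -13.0 [(-119.2, 0.81), (117.2, 1.24), (-168.9, -0.16), (139.9, -0.06)]
side -13.72 [(-118.8, -0.06), (118.8, 0.12), (-169.2, 0.54), (139.2, -0.62)]
side -14.4 [(-118.4, -0.55), (120.1, -0.19), (-169.3, 1.3), (138.3, 0.39)]
lock 113 [ -22.75715628 -141.65741899   50.00670635] [  -4.89762059 -106.36557018   80.0367336 ]
bar 218 [-42.85902578 130.27645466 227.06491807] [ -3.05443279 227.46986977 255.62793531] [-32.00152406 160.5571174  246.60145837]
head 1930 [[-19.83240386 -42.5068247  198.53983662]
 [ 79.08173107 139.61778969 212.29407448]]
[[-0.945  0.326 -0.001]
 [ 0.326  0.945 -0.001]
 [ 0.    -0.002 -1.   ]]
```

```bash
cat >> h.py <<'E'
YAW=np.radians(-13.72); O=np.array([.5785,.0413])
def W(x,y,z):
    c,s=np.cos(YAW),np.sin(YAW); return np.array([O[0]+(c*x-s*y)/1e3,O[1]+(s*x+c*y)/1e3,z/1e3])
E
python3 -c "
from h import *
delta(W(-60,-125,250),YAW)"
```

```text
shift mm [-485.3 -477.1  -18.8] rot [-8.000e-02  6.000e-02  8.471e+01]
shift mm [-485.3 -477.1  -18.8] rot [-6.000e-02 -9.000e-02 -9.529e+01]
```

Call:
apply_moves(
  plan=[
    [-0.485,-0.477,-0.019,0,0,84.7,0],
    [-0.485,-0.477,-0.019,0,0,84.7,0],
    [-0.485,-0.477,-0.019,0,0,84.7,0],
    [-0.485,-0.477,-0.019,0,0,84.7,0],
    [-0.485,-0.477,-0.019,0,0,84.7,0],
    [-0.485,-0.477,-0.019,0,0,84.7,0],
    [-0.485,-0.477,-0.019,0,0,84.7,0],
    [-0.485,-0.477,-0.019,0,0,84.7,0],
    [-0.485,-0.477,-0.019,0,0,84.7,0],
    [-0.485,-0.477,-0.019,0,0,84.7,0],
    [-0.485,-0.477,-0.019,0,0,84.7,0],
    [-0.485,-0.477,-0.019,0,0,84.7,0],
    [-0.485,-0.477,-0.019,0,0,84.7,0],
    [-0.485,-0.477,-0.019,0,0,84.7,0],
    [-0.485,-0.477,-0.019,0,0,84.7,0],
    [-0.485,-0.477,-0.019,0,0,84.7,0],
    [-0.485,-0.477,-0.019,0,0,84.7,0],
    [-0.485,-0.477,-0.019,0,0,84.7,0],
    [-0.485,-0.477,-0.019,0,0,84.7,0],
    [-0.485,-0.477,-0.019,0,0,84.7,0],
  ],
)

```text
time_s: 1.77
position: [0.4896, -0.0644, 0.2499]
orientation: [-2.469, -1.94, 0.001]
ft_force: [-0.5, -0.5, -0.5]
grip_width: 0.0
grip_force: 0.0
```

Run:
```python
from h import *
s=snap('wrist','w1'); st=robot.state(); print(st['time_s'],st['position'],st['qpos'],st['ft_force'])
R=cv2.Rodrigues(s['rvec'])[0]; print(-R.T@s['tvec'].ravel(),R[2]); delta(W(-60,-125,250),YAW)
```

```text
1.8167 [ 0.48963823 -0.0639832   0.2501116 ] [-2.92927545e-01  1.51355310e-01 -1.16984728e-01  1.30360971e+00
  4.27832010e-04  1.51581375e+00] [-0.83265516 -0.18403013  0.12962328]
[0.5098158  0.01803388 0.39246376] [-0.07841663 -0.31881466 -0.94456765]
shift mm [-1.6  1.4  0.1] rot [-0.06 -0.03  0.09]
shift mm [-1.6  1.4  0.1] rot [ 4.0000e-02 -1.0000e-01 -1.7991e+02]
```

View pics/w1.png

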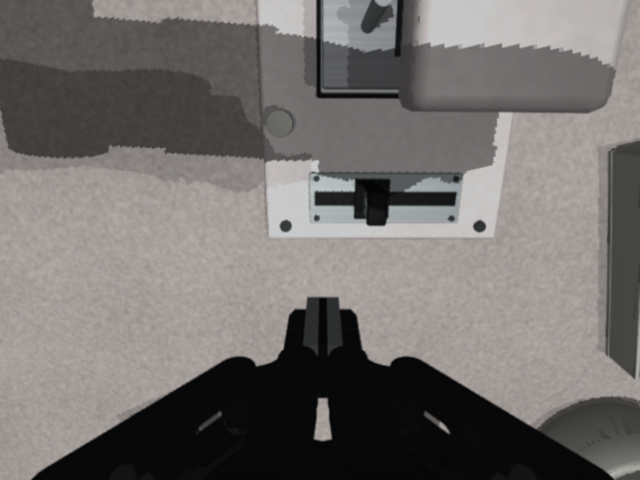

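The wrist view shows the grip at about (378,205) in its guide and the deck's right edge from (269,237) to (495,237). The vial is at (280,123) and the fingers are shut at (322,300).

Run:
```python
from h import *
s=load('w1');C=cloud(s)
c,sn=np.cos(YAW),np.sin(YAW);q=C[...,:2]-O
Q=np.stack([c*q[...,0]+sn*q[...,1],-sn*q[...,0]+c*q[...,1],C[...,2]],-1)*1000
for u,v in [(272,232),(492,232),(286,226),(479,226),(280,120)]: print(u,v,Q[v,u].round(1))
A=Q.reshape(-1,3)
m=(A[:,2]>45)&(A[:,2]<75)&(abs(A[:,0])<60)&(A[:,1]<-95)&(A[:,1]>-160);a=A[m];print('lock',m.sum(),np.percentile(a,[1,50,99],axis=0).round(1))
for v in (150,232):
    r=Q[v];k=np.where((r[:,2]>15)&(r[:,2]<35)&(r[:,1]>-180))[0];print(v,k.min(),k.max(),r[k.min()].round(1),r[k.max()].round(1))
for u in (300,350,450):
    r=Q[:,u];k=np.where((r[:,2]>15)&(r[:,2]<35)&(r[:,0]<125))[0];print(u,k.max(),r[k.max()].round(1))
# plane-ray of corners at z=25
K=s['camera_matrix'];R=cv2.Rodrigues(s['rvec'])[0];t=-R.T@s['tvec'].ravel()
for u,v,z in [(269,237,25),(495.5,237,25),(258,0,25),(377,225,58),(367,206,58),(387,206,58)]:
    p=cv2.undistortPoints(np.array([[[u,v]]],float),K,s['dist']).ravel();d=R.T@np.array([*p,1]);X=t+d*(z/1e3-t[2])/d[2];e=X[:2]-O;print(u,v,(c*e[0]+sn*e[1])*1e3,(-sn*e[0]+c*e[1])*1e3)
```

```text
272 232 [-113.8 -159.6   24. ]
492 232 [ 115.3 -158.7   25. ]
286 226 [ -98.7 -151.9   27.5]
479 226 [  99.8 -151.5   27.1]
280 120 [-96.9 -47.1  67. ]
lock 866 [[ -22.1 -136.9   46. ]
 [ -14.5 -119.3   72.4]
 [  -4.4 -106.2   74.3]]
150 263 639 [-119.2  -76.2   22.8] [250.7 -73.5  24. ]
232 268 630 [-117.9 -159.5   24.3] [ 256.5 -155.7   33. ]
300 237 [ -84.8 -165.2   23.3]
350 237 [ -32.6 -164.8   24.2]
450 237 [  72.4 -164.8   23.4]
269 237 -117.0285142264782 -164.7106319419826
495.5 237 119.86195075535979 -164.17756663906474
258 0 -117.31402902560585 51.30823221400999
377 225 -10.195822472405156 -141.29546116025816
367 206 -20.32394753078178 -123.01674373129221
387 206 -1.8709747492925317 -122.96415130596117
```

Call:
apply_moves(
  plan=[
    [0.001,0.006,0.04,0,0,0,0],
    [0.001,0.006,0.08,0,0,0,0],
    [0.001,0.006,0.12,0,0,0,0],
    [0.001,0.006,0.155,0,0,0,0],
    [0.001,0.006,0.185,0,0,0,0],
    [0.001,0.006,0.202,0,0,0,0],
    [0.001,0.006,0.202,0,0,0,0],
    [0.001,0.006,0.202,0,0,0,0],
    [0.001,0.006,0.202,0,0,0,0],
  ],
)

```text
time_s: 2.57
position: [0.4974, -0.0651, 0.0498]
orientation: [2.468, 1.941, 0.002]
ft_force: [-0.7, 0.5, 0.1]
grip_width: 0.006
grip_force: 0.0
```

Run:
```python
from h import *
st=robot.state();print(st['time_s'],st['position'],[robot.state()['ft_force'].round(2) for _ in range(1)]); delta(W(-36,-122,48),YAW)
```

```text
2.5667 [ 0.49741407 -0.06512665  0.04977359] [array([-0.7 ,  0.53,  0.14])]
shift mm [ 0.6 17.5  1.8] rot [ 0.12 -0.    0.09]
shift mm [ 0.6 17.5  1.8] rot [   0.      0.18 -179.9 ]
```

Call:
apply_moves(
  plan=[
    [0,0.005,0.001,0,0,0,0],
    [0,0.01,0.001,0,0,0,0],
    [0,0.013,0.001,0,0,0,0],
    [0,0.016,0.001,0,0,0,0],
    [0,0.019,0.001,0,0,0,0],
    [0,0.022,0.001,0,0,0,0],
    [0,0.025,0.001,0,0,0,0],
    [0,0.028,0.001,0,0,0,0],
    [0,0.031,0.001,0,0,0,0],
    [0,0.034,0.001,0,0,0,0],
    [0,0.037,0.001,0,0,0,0],
    [0,0.04,0.001,0,0,0,0],
    [0,0.042,0.001,0,0,0,0],
    [0,0.044,0.001,0,0,0,0],
    [0,0.044,0.001,0,0,0,0],
    [0,0.044,0.001,0,0,0,0],
  ],
)

```text
time_s: 3.9
position: [0.5394, -0.0762, 0.0471]
orientation: [-2.471, -1.94, -0.0]
ft_force: [-3.0, 0.9, -1.0]
grip_width: 0.002
grip_force: 1.5
```

Call:
apply_moves(
  plan=[
    [0,0.001,0,0,0,0,0],
    [0,0.002,0,0,0,0,0],
    [0,0.003,0,0,0,0,0],
    [0,0.003,0,0,0,0,0],
    [0,0.003,0,0,0,0,0],
  ],
)

```text
time_s: 4.32
position: [0.5421, -0.0768, 0.0471]
orientation: [-2.47, -1.94, 0.0]
ft_force: [-3.6, 0.5, -2.1]
grip_width: 0.001
grip_force: 1.9
```

Call:
apply_moves(
  plan=[
    [0,0.001,0,0,0,0,0],
    [0,0.002,0,0,0,0,0],
    [0,0.003,0,0,0,0,0],
    [0,0.003,0,0,0,0,0],
    [0,0.003,0,0,0,0,0],
  ],
)

```text
time_s: 4.73
position: [0.5452, -0.0776, 0.0472]
orientation: [-2.471, -1.94, -0.0]
ft_force: [-2.6, 0.0, -2.8]
grip_width: 0.001
grip_force: 1.8
```

Call:
apply_moves(
  plan=[
    [0,0.001,0,0,0,0,0],
    [0,0.002,0,0,0,0,0],
    [0,0.003,0,0,0,0,0],
    [0,0.003,0,0,0,0,0],
    [0,0.003,0,0,0,0,0],
  ],
)

```text
time_s: 5.15
position: [0.5482, -0.0783, 0.0473]
orientation: [2.471, 1.94, 0.0]
ft_force: [-3.2, 0.6, -2.3]
grip_width: 0.002
grip_force: 1.8
```

Call:
apply_moves(
  plan=[
    [0,0.001,0,0,0,0,0],
    [0,0.002,0,0,0,0,0],
    [0,0.003,0,0,0,0,0],
    [0,0.003,0,0,0,0,0],
    [0,0.003,0,0,0,0,0],
  ],
)

```text
time_s: 5.57
position: [0.5512, -0.079, 0.0473]
orientation: [2.471, 1.94, 0.0]
ft_force: [-4.2, 0.0, -1.9]
grip_width: -0.001
grip_force: 1.8
```

Call:
apply_moves(
  plan=[
    [0,0.001,0,0,0,0,0],
    [0,0.002,0,0,0,0,0],
    [0,0.003,0,0,0,0,0],
    [0,0.003,0,0,0,0,0],
    [0,0.003,0,0,0,0,0],
  ],
)

```text
time_s: 5.98
position: [0.5541, -0.0797, 0.0473]
orientation: [2.471, 1.94, 0.0]
ft_force: [-3.1, 1.4, -2.6]
grip_width: -0.0
grip_force: 1.8
```

Call:
apply_moves(
  plan=[
    [0,0.001,0,0,0,0,0],
    [0,0.002,0,0,0,0,0],
    [0,0.003,0,0,0,0,0],
    [0,0.003,0,0,0,0,0],
    [0,0.003,0,0,0,0,0],
  ],
)

```text
time_s: 6.4
position: [0.557, -0.0805, 0.0473]
orientation: [2.471, 1.94, 0.0]
ft_force: [-4.0, 0.9, -2.7]
grip_width: -0.004
grip_force: 1.8
```

Call:
apply_moves(
  plan=[
    [0,0.001,0,0,0,0,0],
    [0,0.002,0,0,0,0,0],
    [0,0.003,0,0,0,0,0],
    [0,0.003,0,0,0,0,0],
    [0,0.003,0,0,0,0,0],
  ],
)

```text
time_s: 6.82
position: [0.5599, -0.0812, 0.0473]
orientation: [2.471, 1.94, 0.0]
ft_force: [-4.2, 0.3, -2.5]
grip_width: 0.004
grip_force: 1.8
```

Call:
apply_moves(
  plan=[
    [0,0.001,0,0,0,0,0],
    [0,0.002,0,0,0,0,0],
    [0,0.003,0,0,0,0,0],
    [0,0.003,0,0,0,0,0],
    [0,0.003,0,0,0,0,0],
  ],
)

```text
time_s: 7.23
position: [0.5628, -0.0819, 0.0473]
orientation: [2.471, 1.94, 0.0]
ft_force: [-2.6, 0.6, -2.0]
grip_width: 0.001
grip_force: 1.8
```

Call:
apply_moves(
  plan=[
    [0,0.001,0,0,0,0,0],
    [0,0.002,0,0,0,0,0],
    [0,0.003,0,0,0,0,0],
    [0,0.003,0,0,0,0,0],
    [0,0.003,0,0,0,0,0],
  ],
)

```text
time_s: 7.65
position: [0.564, -0.0822, 0.047]
orientation: [-2.469, -1.939, 0.003]
ft_force: [-6.8, 1.2, 0.8]
grip_width: -0.004
grip_force: 3.8
```

Call:
apply_moves(
  plan=[
    [0,0.001,0,0,0,0,0],
    [0,0.002,0,0,0,0,0],
    [0,0.003,0,0,0,0,0],
    [0,0.003,0,0,0,0,0],
    [0,0.003,0,0,0,0,0],
  ],
)

```text
time_s: 8.07
position: [0.5652, -0.0824, 0.0466]
orientation: [-2.467, -1.937, 0.006]
ft_force: [-11.6, 2.0, 2.2]
grip_width: -0.001
grip_force: 5.8
```

Call:
apply_moves(
  plan=[
    [0,0.001,0,0,0,0,0],
    [0,0.002,0,0,0,0,0],
    [0,0.003,0,0,0,0,0],
    [0,0.004,0,0,0,0,0],
    [0,0.004,0,0,0,0,0],
    [0,0.004,0,0,0,0,0],
    [0,0.004,0,0,0,0,0],
    [0,0.004,0,0,0,0,0],
  ],
)

```text
time_s: 8.73
position: [0.5667, -0.0827, 0.0462]
orientation: [-2.464, -1.935, 0.01]
ft_force: [-16.6, 2.7, 4.9]
grip_width: -0.001
grip_force: 8.4
```

Call:
apply_moves(
  plan=[
    [0,0.001,0,0,0,0,0],
    [0,0.001,0,0,0,0,0],
    [0,0.001,0,0,0,0,0],
    [0,0.001,0,0,0,0,0],
    [0,0.001,0,0,0,0,0],
    [0,-0.002,0,0,0,0,0],
    [0,-0.005,0,0,0,0,0],
    [0,-0.008,0,0,0,0,0],
    [0,-0.012,0,0,0,0,0],
    [0,-0.018,0,0,0,0,0],
    [0,-0.03,0,0,0,0,0],
    [0,-0.04,0,0,0,0,0],
    [0,-0.045,0,0,0,0,0],
    [0,-0.045,0,0,0,0,0],
  ],
)

```text
time_s: 9.9
position: [0.5289, -0.0736, 0.048]
orientation: [2.469, 1.94, 0.002]
ft_force: [-0.2, 0.1, 0.0]
grip_width: 0.0
grip_force: 0.0
```

Run:
```python
from h import *
s=snap('top','t2'); C=cloud(s)
c,sn=np.cos(YAW),np.sin(YAW)
st=robot.state();print(st['time_s'],st['position'],st['ft_force']); s=snap('side','s2');C=cloud(s)
for C in(cloud(load('t2')),cloud(s)):
    q=C[...,:2]-O;A=(np.stack([c*q[...,0]+sn*q[...,1],-sn*q[...,0]+c*q[...,1],C[...,2]],-1)*1000).reshape(-1,3)
    m=(A[:,2]>55)&(A[:,2]<85)&(A[:,0]>20)&(A[:,0]<70)&(A[:,1]<-95)&(A[:,1]>-160);a=A[m];print('lock',m.sum(),a.min(0) if m.any() else 0,a.max(0) if m.any() else 0)
```

```text
9.95 [ 0.52957743 -0.07381385  0.04804273] [0.39709154 0.25721842 0.27733307]
lock 0 0 0
lock 99 [  23.75632574 -143.25706478   55.26118184] [  39.36468862 -105.77655073   81.99073589]
```

```bash
python3 -c "
from h import *
delta(W(-35,183,330),YAW)"
```

```text
shift mm [ 306.5  -14.3 -282. ] rot [ 0.16 -0.    0.01]
shift mm [ 306.5  -14.3 -282. ] rot [   0.      0.25 -179.99]
```

Call:
apply_moves(
  plan=[
    [0,0,-0.04,0,0,0,0],
    [0,0,-0.08,0,0,0,0],
    [0,0,-0.12,0,0,0,0],
    [0,0,-0.16,0,0,0,0],
    [0,0,-0.2,0,0,0,0],
    [0,0,-0.24,0,0,0,0],
    [0.03,-0.01,-0.27,0,0,0,1],
    [0.07,-0.014,-0.282,0,0,0,1],
    [0.11,-0.014,-0.282,0,0,0,1],
    [0.15,-0.014,-0.282,0,0,0,1],
    [0.19,-0.014,-0.282,0,0,0,1],
    [0.23,-0.014,-0.282,0,0,0,1],
    [0.27,-0.014,-0.282,0,0,0,1],
    [0.306,-0.014,-0.282,0,0,0,1],
    [0.306,-0.014,-0.282,0,0,0,1],
    [0.306,-0.014,-0.282,0,0,0,1],
    [0.306,-0.014,-0.282,0,0,0,1],
  ],
)

```text
time_s: 11.42
position: [0.588, 0.2271, 0.3291]
orientation: [2.47, 1.941, 0.0]
ft_force: [0.4, -0.5, 0.2]
grip_width: 0.997
grip_force: 0.0
```

Run:
```python
from h import *
s=snap('wrist','w2'); st=robot.state(); print(st['time_s'],st['position'],st['ft_force'],st['grip_width'])
C=cloud(s);c,sn=np.cos(YAW),np.sin(YAW)
q=C[...,:2]-O;Q=(np.stack([c*q[...,0]+sn*q[...,1],-sn*q[...,0]+c*q[...,1],C[...,2]],-1)*1000);A=Q.reshape(-1,3)
m=(A[:,2]>225)&(A[:,2]<262)&(abs(A[:,0]+35)<25)&(A[:,1]>130)&(A[:,1]<240);a=A[m]
print('bar',m.sum(),np.percentile(a,[1,50,99],axis=0).round(1))
for y in range(135,235,10):
    k=a[abs(a[:,1]-y)<5]
    if len(k)>5: print(y,len(k),np.percentile(k[:,0],[2,98]).round(1),k[:,2].max().round(1), k[np.argsort(k[:,2])[-15:],0].mean().round(1))
delta(W(-35,183,330),YAW)
```

```text
11.4667 [0.58785563 0.22634117 0.32941334] [ 0.39345027 -0.7948472   0.28028409] 1.00162659686335
bar 3888 [[-43.  137.7 229.5]
 [-33.1 181.9 247.3]
 [-11.9 224.2 250.2]]
135 131 [-39.1 -10.7] 248.1 -34.4
145 630 [-41.8 -10.8] 250.6 -33.7
155 357 [-43.1 -25.4] 250.2 -34.2
165 376 [-43.1 -25.5] 250.7 -34.6
175 370 [-43.  -25.7] 250.0 -33.8
185 400 [-42.9 -25.8] 250.5 -33.8
195 416 [-42.8 -25.3] 250.3 -34.3
205 431 [-42.6 -25.5] 250.6 -34.3
215 433 [-42.6 -25.6] 250.4 -34.1
225 344 [-43.2 -25.1] 251.4 -34.0
shift mm [ 1.  -0.2 -0.6] rot [ 0.03  0.   -0.03]
shift mm [ 1.  -0.2 -0.6] rot [ 0.0000e+00 -4.0000e-02  1.7997e+02]
```

View pics/w2.png

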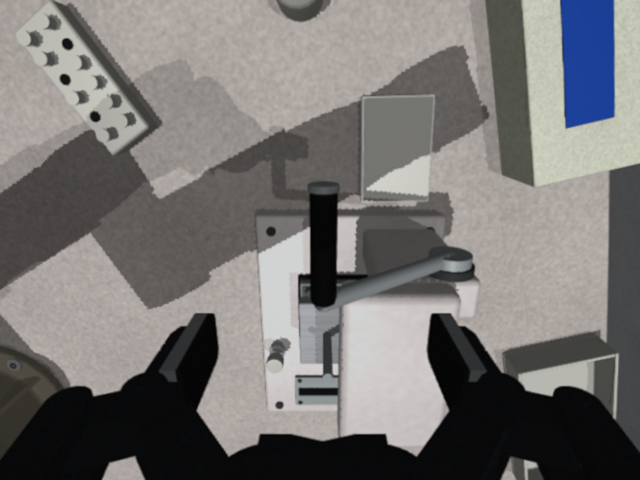

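The wrist view shows the bar upright from (322,185) to (322,300), centred between the open fingers at (200,350) and (450,350).

Call:
apply_moves(
  plan=[
    [0.004,0.001,0.03,0,0,0,1],
    [0.004,0.001,0.06,0,0,0,1],
    [0.004,0.001,0.085,0,0,0,1],
    [0.004,0.001,0.1,0,0,0,1],
    [0.004,0.001,0.11,0,0,0,1],
    [0.004,0.001,0.11,0,0,0,1],
    [0.004,0.001,0.11,0,0,0,0.5],
    [0.004,0.001,0.11,0,0,0,0.3],
    [0.004,0.001,0.11,0,0,0,0.1],
    [0.004,0.001,0.11,0,0,0,0.1],
    [0.004,0.001,0.11,0,0,0,0.1],
    [0.004,0.001,0.11,0,0,0,0.1],
    [0.004,0.001,0.11,0,0,0,0.1],
  ],
  grip_force=50,
)

```text
time_s: 12.55
position: [0.5893, 0.231, 0.22]
orientation: [-2.47, -1.941, -0.001]
ft_force: [-1.3, 0.6, 4.7]
grip_width: 0.189
grip_force: 48.7
```

Run:
```python
from h import *
st=robot.state(); print(st['time_s'],st['position'],st['ft_force'],st['grip_width'],st['grip_force'],st['qpos'])
for i in range(1,21):
    l=1.15*i/20; a=.61-l; print(i,'dy %.1f dz %.1f'%(140*(np.cos(.61)-np.cos(a)),140*(np.sin(.61)-np.sin(a))))
```

```text
12.55 [0.58933648 0.23096358 0.22004183] [-1.33171607  0.59991419  4.69730425] 0.18877608489648054 48.6788409948349 [2.46601741e-01 4.31116301e-01 1.90672009e-01 1.32977383e+00
 3.78038251e-04 2.05637995e+00]
1 dy -4.4 dz 6.7
2 dy -8.4 dz 13.7
3 dy -12.1 dz 20.9
4 dy -15.3 dz 28.3
5 dy -18.0 dz 35.8
6 dy -20.4 dz 43.5
7 dy -22.2 dz 51.4
8 dy -23.7 dz 59.3
9 dy -24.7 dz 67.3
10 dy -25.2 dz 75.3
11 dy -25.2 dz 83.4
12 dy -24.8 dz 91.4
13 dy -23.9 dz 99.4
14 dy -22.6 dz 107.3
15 dy -20.8 dz 115.2
16 dy -18.6 dz 122.9
17 dy -15.9 dz 130.5
18 dy -12.8 dz 137.9
19 dy -9.3 dz 145.2
20 dy -5.3 dz 152.2
```

Call:
apply_moves(
  plan=[
    [0,-0.0044,0.0067,0,0,0,0.1],
    [0,-0.0084,0.0137,0,0,0,0.1],
    [0,-0.0121,0.0209,0,0,0,0.1],
    [0,-0.0153,0.0283,0,0,0,0.1],
    [0,-0.018,0.0358,0,0,0,0.1],
    [0,-0.0204,0.0435,0,0,0,0.1],
    [0,-0.0222,0.0514,0,0,0,0.1],
    [0,-0.0237,0.0593,0,0,0,0.1],
    [0,-0.0247,0.0673,0,0,0,0.1],
    [0,-0.0252,0.0753,0,0,0,0.1],
    [0,-0.0252,0.0753,0,0,0,0.1],
  ],
)

```text
time_s: 13.47
position: [0.5652, 0.2369, 0.1444]
orientation: [2.47, 1.94, 0.002]
ft_force: [-1.7, -0.5, 6.5]
grip_width: 0.193
grip_force: 54.4
```

Call:
apply_moves(
  plan=[
    [0,0,0.0081,0,0,0,0.1],
    [0,0.0004,0.0161,0,0,0,0.1],
    [0,0.0013,0.0241,0,0,0,0.1],
    [0,0.0026,0.032,0,0,0,0.1],
    [0,0.0044,0.0399,0,0,0,0.1],
    [0,0.0066,0.0476,0,0,0,0.1],
    [0,0.0093,0.0552,0,0,0,0.1],
    [0,0.0124,0.0626,0,0,0,0.1],
    [0,0.0159,0.0699,0,0,0,0.1],
    [0,0.0199,0.0769,0,0,0,0.1],
    [0,0.021,0.079,0,0,0,0.1],
    [0,0.021,0.079,0,0,0,0.1],
  ],
)

```text
time_s: 14.47
position: [0.5812, 0.2329, 0.0639]
orientation: [-2.464, -1.939, 0.008]
ft_force: [-12.3, 3.9, 6.8]
grip_width: 0.193
grip_force: 60.4
```

Run:
```python
from h import *
s=snap('side','s3'); cv2.imwrite('pics/c3.png',cv2.resize(s['image'][90:330,250:480,::-1],None,fx=2.4,fy=2.4))
st=robot.state(); print(st['time_s'],st['position'],st['ft_force'],st['grip_width'],st['grip_force'])
```

```text
14.5167 [0.58100982 0.23292486 0.06405263] [-12.71086376   4.37335498   5.05861794] 0.1921158396633893 60.36114692687988
```

Call:
apply_moves(
  plan=[
    [0,-0.001,0.001,0,0,0,0.1],
    [0,-0.002,0.002,0,0,0,0.1],
    [0,-0.002,0.003,0,0,0,0.1],
    [0,-0.002,0.004,0,0,0,0.1],
    [0,-0.002,0.004,0,0,0,0.1],
  ],
)

```text
time_s: 14.93
position: [0.5822, 0.2327, 0.0622]
orientation: [-2.469, -1.941, 0.001]
ft_force: [-7.5, 0.3, 9.5]
grip_width: 0.194
grip_force: 60.6
```

View pics/c3.png

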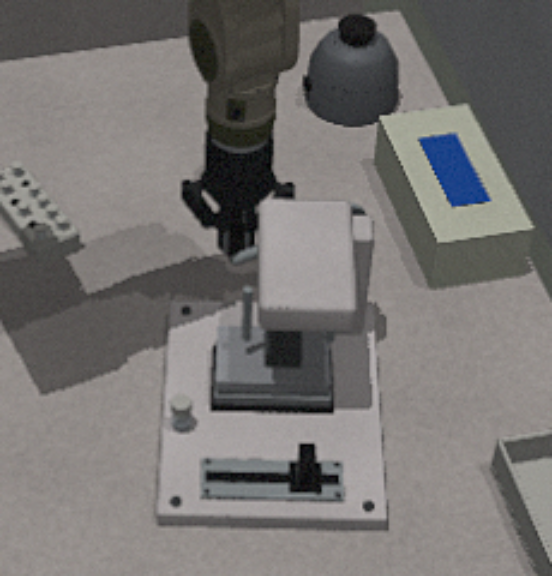

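The crop shows the gripper on the bar at (240,250), level with the head's lower edge, and the lock grip still at the far end of its slot at (306,468). I'll measure the lever arm angle by depth.

Run:
```python
from h import *
c,sn=np.cos(YAW),np.sin(YAW)
for n in('side','wrist'):
    s=snap(n,n[0]+'4');C=cloud(s)
    q=C[...,:2]-O;Q=(np.stack([c*q[...,0]+sn*q[...,1],-sn*q[...,0]+c*q[...,1],C[...,2]],-1)*1000);A=Q.reshape(-1,3)
    for x in range(-60,90,15):
        for y0,y1 in((126,140),(140,152)):
            k=A[(abs(A[:,0]-x)<5)&(A[:,1]>y0)&(A[:,1]<y1)&(A[:,2]>50)&(A[:,2]<200)]
            if len(k)>2: print(n,x,y0,len(k),np.percentile(k[:,2],[10,50,95]).round(0))
```

```text
side -45 126 12 [ 92.  97. 103.]
side -45 140 27 [ 94. 101. 200.]
side -30 126 19 [ 99. 106. 113.]
side -30 140 5 [107. 111. 197.]
wrist -30 140 3 [92. 93. 93.]
wrist 30 126 51 [64. 66. 70.]
wrist 60 126 233 [51. 55. 64.]
wrist 75 126 1123 [54. 69. 86.]
```

Call:
apply_moves(
  plan=[
    [0,0.0,0.001,0,0,0,0.1],
    [0,0.001,0.002,0,0,0,0.1],
    [0,0.001,0.003,0,0,0,0.1],
    [0,0.002,0.004,0,0,0,0.1],
    [0,0.002,0.005,0,0,0,0.1],
    [0,0.002,0.006,0,0,0,0.1],
    [0,0.002,0.006,0,0,0,0.1],
  ],
  grip_force=70,
)

```text
time_s: 15.62
position: [0.5845, 0.2322, 0.0576]
orientation: [-2.469, -1.941, -0.001]
ft_force: [-8.7, -0.2, 17.3]
grip_width: 0.192
grip_force: 69.8
```

Call:
apply_moves(
  plan=[
    [0,0.0,0.001,0,0,0,0.1],
    [0,0.0,0.002,0,0,0,0.1],
    [0,0.0,0.003,0,0,0,0.1],
    [0,0.0,0.004,0,0,0,0.1],
    [0,0.0,0.005,0,0,0,0.1],
    [0,0.0,0.005,0,0,0,0.1],
    [0,0.0,0.005,0,0,0,0.1],
  ],
  grip_force=80,
)

```text
time_s: 16.2
position: [0.5851, 0.2321, 0.0567]
orientation: [2.469, 1.94, 0.005]
ft_force: [-16.9, -4.1, 38.9]
grip_width: 0.195
grip_force: 78.7
```

Run:
```python
from h import *
c,sn=np.cos(YAW),np.sin(YAW)
for n in('side','wrist','top'):
    s=snap(n,n[0]+'5');C=cloud(s)
    if n!='top': cv2.imwrite(f'pics/c5{n}.png',s['image'][:,:,::-1] if n=='wrist' else cv2.resize(s['image'][110:230,300:440,::-1],None,fx=4,fy=4,interpolation=cv2.INTER_CUBIC))
    q=C[...,:2]-O;Q=(np.stack([c*q[...,0]+sn*q[...,1],-sn*q[...,0]+c*q[...,1],C[...,2]],-1)*1000);A=Q.reshape(-1,3)
    for x in range(-60,90,15):
        for y0,y1 in((126,140),(140,152)):
            k=A[(abs(A[:,0]-x)<5)&(A[:,1]>y0)&(A[:,1]<y1)&(A[:,2]>50)&(A[:,2]<200)]
            if len(k)>2: print(n,x,y0,len(k),np.percentile(k[:,2],[10,50,95]).round(0))
```

```text
side -60 140 3 [190. 192. 199.]
side -45 126 15 [ 85.  91. 100.]
side -45 140 27 [ 92.  98. 199.]
side -30 126 20 [ 94. 100. 105.]
side -30 140 12 [111. 194. 200.]
wrist 30 126 90 [54. 59. 65.]
wrist 60 126 34 [50. 52. 56.]
wrist 75 126 799 [53. 63. 76.]
top -45 126 3 [86. 88. 90.]
top -45 140 15 [ 88.  94. 196.]
top -30 126 14 [ 88.  95. 100.]
top -30 140 16 [ 91.  95. 193.]
top -15 126 13 [102. 104. 112.]
top -15 140 7 [100. 106. 110.]
top 0 126 5 [110. 112. 120.]
top 0 140 9 [111. 116. 120.]
top 15 126 3 [125. 128. 130.]
top 15 140 8 [119. 125. 130.]
top 30 126 7 [132. 134. 137.]
top 30 140 9 [128. 131. 136.]
top 45 126 9 [142. 143. 148.]
top 45 140 7 [140. 143. 147.]
top 60 126 21 [149. 163. 175.]
top 60 140 9 [151. 154. 169.]
top 75 126 20 [174. 178. 184.]
top 75 140 8 [172. 175. 177.]
```

View pics/c5wrist.png

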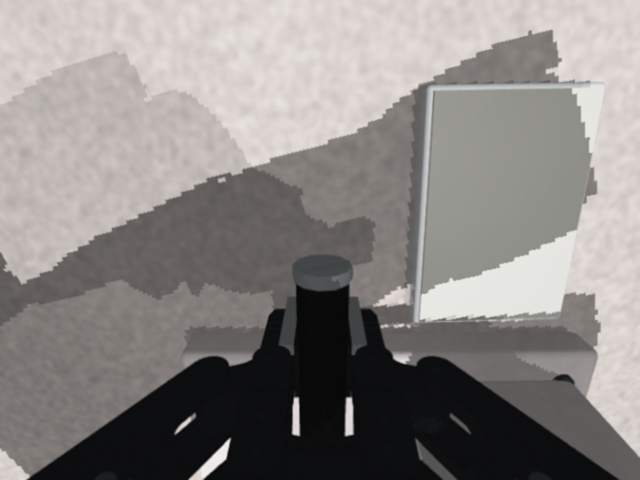

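Call:
apply_moves(
  plan=[
    [0,0,-0.001,0,0,0,0.1],
    [0,0,-0.002,0,0,0,0.1],
    [0,0,-0.003,0,0,0,0.1],
    [0,0,-0.003,0,0,0,0.1],
    [0,0,-0.003,0,0,0,0.1],
    [0,0,-0.003,0,0,0,0.1],
    [0,0,-0.003,0,0,0,0.1],
    [0,0,-0.003,0,0,0,0.1],
    [0,0,-0.003,0,0,0,0.1],
    [0,0,-0.003,0,0,0,0.1],
    [0,0,-0.003,0,0,0,0.1],
    [0,0,-0.003,0,0,0,0.1],
    [0,0,-0.003,0,0,0,0.1],
  ],
)

```text
time_s: 17.43
position: [0.5847, 0.2322, 0.0573]
orientation: [2.47, 1.941, 0.002]
ft_force: [-11.5, -2.2, 25.6]
grip_width: 0.19
grip_force: 77.9
```

Run:
```python
from h import *
st=robot.state(); print(st['position'],st['ft_force'],st['qpos'].round(2)); delta(W(-39,186,57),YAW)
h=31
for i in range(0,41):
    l=1.15*(1-i/40); a=.61-l; f=np.radians(30*i/40); hh=h+6*i/40
    x=-140*np.cos(a)-hh*np.sin(f); z=140*np.sin(a)-hh*np.cos(f)
    if i==0:x0,z0=x,z
    if i==20: print('--')
    if i in (20,):X,Z=x,z
    d=np.array([x-x0,z-z0])
    print(i,(d/1000).round(4),'wx %.1f'%np.degrees(f), end=' ')
    if i>20:
        # second call in tool frame tilted 15deg: tool y=(cos15,-sin15)(x,z); tool z=(-sin15,-cos15)
        t=np.radians(15);e=np.array([x-X,z-Z]);print('call2 dy %.1f dz %.1f wx %.1f'%(e@[np.cos(t),-np.sin(t)],e@[-np.sin(t),-np.cos(t)],np.degrees(f)-15),end='')
    print()
```

```text
[0.58469381 0.23218492 0.05727271] [-11.51260669  -2.24113734  25.56330698] [ 0.25  0.51 -0.09  0.97  0.    2.06]
shift mm [-0.9  0.3  0.3] rot [ 0.06 -0.06  0.06]
shift mm [-0.9  0.3  0.3] rot [ 1.0000e-01  1.0000e-01 -1.7994e+02]
0 [0. 0.] wx 0.0 
1 [-0.0024  0.0033] wx 0.8 
2 [-0.0048  0.0067] wx 1.5 
3 [-0.007   0.0102] wx 2.2 
4 [-0.0091  0.0137] wx 3.0 
5 [-0.0111  0.0173] wx 3.7 
6 [-0.0131  0.0209] wx 4.5 
7 [-0.0149  0.0245] wx 5.2 
8 [-0.0166  0.0282] wx 6.0 
9 [-0.0182  0.032 ] wx 6.8 
10 [-0.0197  0.0358] wx 7.5 
11 [-0.0211  0.0396] wx 8.2 
12 [-0.0224  0.0435] wx 9.0 
13 [-0.0236  0.0473] wx 9.8 
14 [-0.0246  0.0512] wx 10.5 
15 [-0.0256  0.0552] wx 11.2 
16 [-0.0264  0.0591] wx 12.0 
17 [-0.0271  0.0631] wx 12.8 
18 [-0.0278  0.0671] wx 13.5 
19 [-0.0283  0.071 ] wx 14.3 
--
20 [-0.0286  0.075 ] wx 15.0 
21 [-0.0289  0.079 ] wx 15.8 call2 dy -1.3 dz -3.8 wx 0.8
22 [-0.0291  0.083 ] wx 16.5 call2 dy -2.5 dz -7.6 wx 1.5
23 [-0.0291  0.087 ] wx 17.2 call2 dy -3.6 dz -11.4 wx 2.2
24 [-0.029  0.091] wx 18.0 call2 dy -4.5 dz -15.3 wx 3.0
25 [-0.0289  0.095 ] wx 18.8 call2 dy
[... 213 characters left out ...]
.1107] wx 21.8 call2 dy -7.7 dz -34.8 wx 6.8
30 [-0.0263  0.1146] wx 22.5 call2 dy -8.0 dz -38.8 wx 7.5
31 [-0.0254  0.1184] wx 23.2 call2 dy -8.1 dz -42.7 wx 8.2
32 [-0.0245  0.1222] wx 24.0 call2 dy -8.2 dz -46.6 wx 9.0
33 [-0.0234  0.126 ] wx 24.8 call2 dy -8.2 dz -50.5 wx 9.8
34 [-0.0223  0.1297] wx 25.5 call2 dy -8.0 dz -54.5 wx 10.5
35 [-0.021   0.1334] wx 26.3 call2 dy -7.7 dz -58.4 wx 11.3
36 [-0.0196  0.1371] wx 27.0 call2 dy -7.4 dz -62.2 wx 12.0
37 [-0.0182  0.1407] wx 27.8 call2 dy -6.9 dz -66.1 wx 12.8
38 [-0.0166  0.1442] wx 28.5 call2 dy -6.3 dz -69.9 wx 13.5
39 [-0.0149  0.1477] wx 29.2 call2 dy -5.6 dz -73.7 wx 14.2
40 [-0.0132  0.1511] wx 30.0 call2 dy -4.8 dz -77.5 wx 15.0
```

Call:
apply_moves(
  plan=[
    [0,-0.0024,-0.0033,0.8,0,0,0.1],
    [0,-0.0048,-0.0067,1.5,0,0,0.1],
    [0,-0.007,-0.0102,2.2,0,0,0.1],
    [0,-0.0091,-0.0137,3,0,0,0.1],
    [0,-0.0111,-0.0173,3.7,0,0,0.1],
    [0,-0.0131,-0.0209,4.5,0,0,0.1],
    [0,-0.0149,-0.0245,5.2,0,0,0.1],
    [0,-0.0166,-0.0282,6,0,0,0.1],
    [0,-0.0182,-0.032,6.8,0,0,0.1],
    [0,-0.0197,-0.0358,7.5,0,0,0.1],
    [0,-0.0211,-0.0396,8.2,0,0,0.1],
    [0,-0.0224,-0.0435,9,0,0,0.1],
    [0,-0.0236,-0.0473,9.8,0,0,0.1],
    [0,-0.0246,-0.0512,10.5,0,0,0.1],
    [0,-0.0256,-0.0552,11.2,0,0,0.1],
    [0,-0.0264,-0.0591,12,0,0,0.1],
    [0,-0.0271,-0.0631,12.8,0,0,0.1],
    [0,-0.0278,-0.0671,13.5,0,0,0.1],
    [0,-0.0283,-0.071,14.3,0,0,0.1],
    [0,-0.0286,-0.075,15,0,0,0.1],
  ],
)

```text
time_s: 19.1
position: [0.557, 0.2387, 0.1285]
orientation: [-2.3, -1.806, 0.24]
ft_force: [0.2, 1.5, 2.8]
grip_width: 0.188
grip_force: 78.9
```

```bash
cat > m.py <<'E'
from h import *
c,sn=np.cos(YAW),np.sin(YAW)
st=robot.state();p=st['position'][:2]-O;print(st['time_s'],'TCP press',(c*p[0]+sn*p[1])*1e3,(-sn*p[0]+c*p[1])*1e3,st['position'][2]*1e3,st['ft_force'],st['grip_width'],st['grip_force'],st['qpos'].round(2))
n='top';s=robot.snapshot(n);C=cloud(s)
q=C[...,:2]-O;A=(np.stack([c*q[...,0]+sn*q[...,1],-sn*q[...,0]+c*q[...,1],C[...,2]],-1)*1000).reshape(-1,3)
for x in range(-60,90,15):
    k=A[(abs(A[:,0]-x)<5)&(A[:,1]>128)&(A[:,1]<150)&(A[:,2]>50)&(A[:,2]<280)]
    if len(k)>2: print(n,x,len(k),np.percentile(k[:,2],[10,50,95]).round(0))
E
python3 m.py
```

```text
19.1 TCP press -67.70885630180068 186.63709657720327 128.4694971640103 [0.23383009 1.46167133 2.79333679] 0.1883469332750586 78.89113068580627 [0.21 0.61 0.23 1.42 0.11 2.01]
top -60 5 [158. 160. 161.]
top -45 18 [159. 162. 164.]
top -30 20 [159. 162. 166.]
top -15 25 [160. 163. 267.]
top 0 21 [160. 162. 165.]
top 15 18 [161. 163. 165.]
top 30 20 [160. 163. 166.]
top 45 19 [160. 164. 167.]
top 60 26 [158. 164. 173.]
top 75 25 [174. 177. 182.]
```

Call:
apply_moves(
  plan=[
    [0,-0.0013,-0.0038,0.8,0,0,0.1],
    [0,-0.0025,-0.0076,1.5,0,0,0.1],
    [0,-0.0036,-0.0114,2.2,0,0,0.1],
    [0,-0.0045,-0.0153,3,0,0,0.1],
    [0,-0.0054,-0.0192,3.8,0,0,0.1],
    [0,-0.0061,-0.0231,4.5,0,0,0.1],
    [0,-0.0067,-0.027,5.2,0,0,0.1],
    [0,-0.0073,-0.0309,6,0,0,0.1],
    [0,-0.0077,-0.0348,6.8,0,0,0.1],
    [0,-0.008,-0.0388,7.5,0,0,0.1],
    [0,-0.0081,-0.0427,8.2,0,0,0.1],
    [0,-0.0082,-0.0466,9,0,0,0.1],
    [0,-0.0082,-0.0505,9.8,0,0,0.1],
    [0,-0.008,-0.0545,10.5,0,0,0.1],
    [0,-0.0077,-0.0584,11.3,0,0,0.1],
    [0,-0.0074,-0.0622,12,0,0,0.1],
    [0,-0.0069,-0.0661,12.8,0,0,0.1],
    [0,-0.0063,-0.0699,13.5,0,0,0.1],
    [0,-0.006,-0.072,14,0,0,0.1],
    [0,-0.006,-0.072,14,0,0,0.1],
  ],
)

```text
time_s: 20.82
position: [0.5669, 0.2364, 0.2004]
orientation: [-2.126, -1.67, 0.44]
ft_force: [-10.9, 5.2, 5.7]
grip_width: 0.187
grip_force: 78.3
```

```bash
python3 m.py
```

```text
20.8167 TCP press -57.59203765971088 186.80027624546682 200.4105541894855 [-10.8526219    5.21812643   5.7442519 ] 0.18735497192307227 78.31772446632385 [0.17 0.84 0.72 1.93 0.2  1.93]
top 45 11 [182. 182. 186.]
top 60 22 [166. 174. 180.]
top 75 25 [174. 178. 184.]
```

Call:
apply_moves(
  plan=[
    [0,-0.001,-0.002,0.5,0,0,0.1],
    [0,-0.002,-0.004,1,0,0,0.1],
    [0,-0.002,-0.006,1,0,0,0.1],
    [0,-0.002,-0.008,1,0,0,0.1],
    [0,-0.002,-0.01,1,0,0,0.1],
    [0,-0.002,-0.012,1,0,0,0.1],
    [0,-0.002,-0.012,1,0,0,0.1],
    [0,-0.002,-0.012,1,0,0,0.1],
  ],
)

```text
time_s: 21.53
position: [0.5725, 0.2348, 0.2113]
orientation: [-2.117, -1.662, 0.45]
ft_force: [-4.7, 4.3, 2.7]
grip_width: 0.187
grip_force: 78.1
```

```bash
python3 m.py
```

```text
21.5333 TCP press -51.72330234467878 186.5912142280432 211.3270822714574 [-4.72239582  4.29268     2.74108609] 0.18725287254053846 78.09579491615295 [0.16 0.87 0.8  1.99 0.2  1.92]
top 45 3 [179. 183. 186.]
top 60 18 [165. 176. 181.]
top 75 23 [172. 175. 182.]
```

Call:
apply_moves(
  plan=[
    [0,0,-0.001,0,0,0,0.1],
    [0,0,-0.002,0,0,0,0.1],
    [0,0,-0.003,0,0,0,0.1],
    [0,0,-0.003,0,0,0,0.1],
    [0,0,-0.003,0,0,0,0.1],
  ],
)

```text
time_s: 22.0
position: [0.5738, 0.2345, 0.2134]
orientation: [-2.117, -1.662, 0.451]
ft_force: [-5.1, 3.9, 0.7]
grip_width: 0.191
grip_force: 78.0
```

Call:
apply_moves(
  plan=[
    [0,0,-0.001,0,0,0,0.1],
    [0,0,-0.002,0,0,0,0.1],
    [0,0,-0.003,0,0,0,0.1],
    [0,0,-0.003,0,0,0,0.1],
    [0,0,-0.003,0,0,0,0.1],
  ],
)

```text
time_s: 22.42
position: [0.5751, 0.2342, 0.2155]
orientation: [-2.116, -1.661, 0.452]
ft_force: [-4.6, 4.0, -0.4]
grip_width: 0.194
grip_force: 77.9
```

Call:
apply_moves(
  plan=[
    [0,0,0,0,0,0,0.25],
    [0,0,0,0,0,0,0.3],
    [0,0,0,0,0,0,0.5],
    [0,0,0,0,0,0,0.8],
    [0,0,0,0,0,0,1],
    [0,0,0,0,0,0,1],
    [0,0,0,0,0,0,1],
    [0,0,0,0,0,0,1],
    [0,0,-0.015,0,0,0,1],
    [0,0,-0.03,0,0,0,1],
    [0,0,-0.05,0,0,0,1],
    [0,0,-0.07,0,0,0,1],
    [0,0,-0.09,0,0,0,1],
    [0,0,-0.11,0,0,0,1],
    [0,0,-0.11,0,0,0,1],
    [0,0,-0.11,0,0,0,1],
  ],
)

```text
time_s: 23.75
position: [0.5852, 0.2087, 0.3023]
orientation: [-2.122, -1.662, 0.429]
ft_force: [0.6, 0.0, -0.5]
grip_width: 1.0
grip_force: 0.0
```

Run:
```python
from h import *
s=snap('side','s6'); cv2.imwrite('pics/c6.png',cv2.resize(s['image'][60:330,220:490,::-1],None,fx=2.2,fy=2.2))
c,sn=np.cos(YAW),np.sin(YAW);st=robot.state();print(st['time_s'],st['position'],st['ft_force'],st['qpos'].round(2))
for n in('side','wrist'):
    C=cloud(s if n=='side' else snap('wrist','w6'));q=C[...,:2]-O;A=(np.stack([c*q[...,0]+sn*q[...,1],-sn*q[...,0]+c*q[...,1],C[...,2]],-1)*1000).reshape(-1,3)
    m=(A[:,2]>215)&(A[:,2]<262)&(abs(A[:,0]+35)<25)&(A[:,1]>150)&(A[:,1]<220);a=A[m];print('bar',m.sum(),np.percentile(a,[2,50,98],axis=0).round(1).tolist() if m.any() else 0)
    m=(A[:,2]>55)&(A[:,2]<85)&(A[:,0]>0)&(A[:,0]<70)&(A[:,1]<-95)&(A[:,1]>-160);a=A[m];print('lock',m.sum(),a.min(0) if m.any() else 0,a.max(0) if m.any() else 0)
```

```text
23.8 [0.5852271  0.20890194 0.3017814 ] [0.24603316 0.13790387 0.81233373] [0.12 0.98 1.26 2.34 0.19 1.89]
bar 119 [[-45.1, 154.1, 241.6], [-37.1, 185.0, 248.0], [-29.0, 218.7, 254.2]]
lock 97 [  23.59978352 -140.85633167   55.36251715] [  39.50333298 -108.31542912   79.47451821]
bar 3979 [[-41.3, 151.6, 239.7], [-31.1, 187.7, 247.5], [-25.4, 218.5, 249.7]]
lock 0 0 0
```

View pics/c6.png

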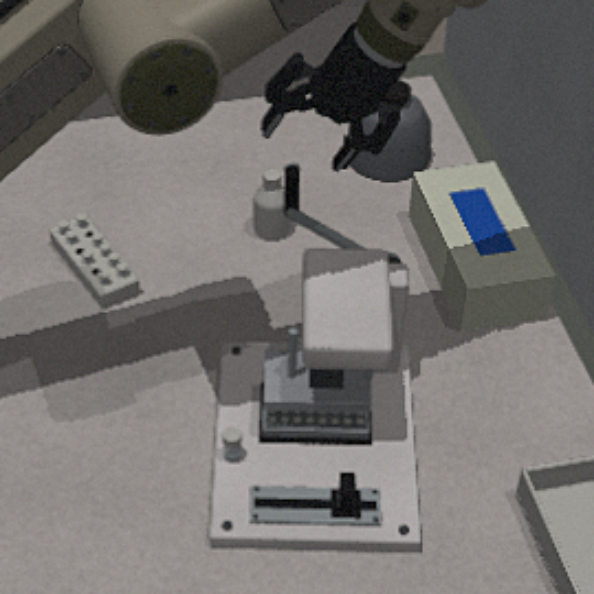

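The crop shows the bar back up at (292,188) and the lock at its far end (347,495). The vial and other things are where they were, and the gripper is clear. I'll back off the joint limits slightly, then hand in.

Call:
apply_moves(
  plan=[
    [0,0,0,-4,0,0,1],
    [0,0,0,-8,0,0,1],
    [0,0,0,-12,0,0,1],
    [0,0,0,-15,0,0,1],
    [0,0,0,-15,0,0,1],
    [0,0,0,-15,0,0,1],
    [0,0,0,-15,0,0,1],
  ],
)

```text
time_s: 24.43
position: [0.5854, 0.2088, 0.3006]
orientation: [-2.302, -1.801, 0.225]
ft_force: [0.6, 0.2, 0.2]
grip_width: 0.998
grip_force: 0.0
```

```bash
python3 -c "
from h import *
s=robot.state();print(s['position'],s['qpos'].round(2),s['qd'].round(3),s['ft_force'])
print(robot.job_done())"
```

```text
[0.58544654 0.20881892 0.30057786] [0.16 0.64 0.69 1.86 0.11 1.96] [-0.009  0.031  0.018 -0.004 -0.002  0.001] [0.60145833 0.23363788 0.16229913]
the job is handed in; nothing more can be done
None
```

I handed the job in at about 24 s with no verdict returned: I pushed the lock home at about 17 N, held the lever at its lower stop for over a second, eased it back up in about 4 s and let go with the gripper clear.

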